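# Power a bobbin winder and hold its speed dial at the third click

## Task

Get the bobbin winder running at its top setting: slide the loose battery pack onto the winder's rail from the near end until the side catches click into it and hold it, and let go of it. Then press the dial's red thumb tab down with the fingertips, past the first two clicks to the third (tab level with the green pip), and finish while still holding it there against its return spring. Leave the battery in place and the other things on the worktop where they are.

Things in the scene. Friction and masses are not known exactly. Their poses are not given: they have to be found in the camera images.
- winder: Bobbin winder fixed to the worktop. Grey deck 8 mm thick, x -128 to 115, y -80 to 90 mm; green motor housing 64 mm high from x = 0 back, bobbin on it to 85 mm; battery lane along x at y = +45 mm (left), dial right (-y). Origin on the worktop; +x points away from the robot along the rail (yaw within 0.35 rad), +y left, z up.
- pack: Loose black battery pack, orange band at its rear (-x), 60 (x) x 46 (y) x 48 mm, about 0.22 kg. Origin: centre of underside; +x is the front, which goes onto the rail first. T slot along x in the underside, open at the front: 19 mm wide for 5 mm up, then 31 mm wide for 10 mm. Stands left or right of the winder, front roughly away from the robot (0.6 rad). Grip across y, on the upper 28 mm.
- rail_nose (a point): Near end (round nose) of the aluminium T rail, on deck top (8 mm up), 20.5 mm before pack_home (-x); axes as winder. Rail: flange 26 mm wide from 7 to 13 mm above the deck, stem 14 mm wide; play in the pack's slot about 2.5 mm each side, 2 mm in height. The pack slides with its underside on the deck.
- pack_home (a point): Where the pack's origin lies when fully home, on deck top, 8 mm above the worktop; axes as winder. On each side of the lane here a black catch housing (29.5 to 41.5 mm off, top 22 mm above the worktop) has a spring roller reaching 2 mm into the pack's lane; it snaps into a notch mid-flank of the pack. Pushing past both takes about 8 to 15 N. Housing stops the pack 1.5 mm beyond.
- pack_start (a point): Point on the free near part of the deck, 60.5 mm before pack_home on the rail's line, 8 mm above the worktop; axes as winder. A pack set down with its origin here and its x along the winder's x has its front 10 mm short of the rail's nose.
- dial_axis (a point): Centre of the dial on its level axle (along the winder's y), 50 mm above the worktop. A white plate of radius 38 mm beside the arm has a white, a yellow and a green pip on its rim where the arm points at settings 1, 2 and 3.
- tab (a point): Centre of the upper face of the red thumb tab (28 mm long, 32 wide, 8 thick) on the dial's arm, 60 mm from the dial axis towards the robot (winder's -x); moves with the dial in an upright arc. At rest the arm points 0.42 rad upwards (tab 78 mm above the worktop), at the third setting 0.33 rad downwards (34 mm above it).
- dial (a joint): Dial angle in rad: 0 at rest, grows as the tab is pressed down. Clicks (humps) are passed at 0.125, 0.375 and 0.625; settings at about 0.25, 0.50 and 0.75 (third); hard stop at 0.82. A spring always returns it to 0 when let go: about 2.5 N at the tab at rest, 6 N at the third setting, up to 8 N over the humps.
- button_pot: Loose round lidded pot, white and blue, 66 mm across, 30 mm high, a bystander on the side of the winder where the pack is not. Origin: centre of its underside.
- masking_tape: Loose roll of masking tape lying flat, 100 mm across, 25 mm high, a bystander behind on the left. Origin: centre of its underside.
- oil: Loose small brown bottle with a dropper cap, 33 mm across, 102 mm high, a bystander behind on the right. Origin: centre of its underside.

How it is judged:
By the outcome, as a careful person would: the job done as asked, in the order asked, and still so for the second after the job is handed in, while the arm keeps its last pose, push and grip.
It also fails if it takes over 62 s, if anything falls off the work surface, if the arm or the gripper's body presses on something with over 40 N, if the wrist force passes 120 N, or if a joint passes its speed limit or range.

## Robot

A 7-joint arm with a two-finger parallel gripper is mounted at the origin on a cart in front of the work surface, level with it; the furniture and walls round the work are solid. World frame = base frame: x ahead of the robot, y to its left, z up, the work surface at z = 0. Lengths are in m, angles in rad, forces in N, time in s.
With the tool pointing down it reaches from about 0.4 to 0.9 m from the base axis. Payload 5.5 kg.
Tool frame: the origin (TCP) lies on the front face of the gripper's body, between the roots of the fingers; the fingertips stand 73 mm ahead of it and the grasp point (between the pads) lies 54 mm ahead of it; z points along the fingers, y is the line along which they close (so a half turn about z gives the same grasp; the last joint's range is limited). The gripper opens to 85 mm and grips with 20 to 120 N. Pads are 22 mm wide; open, the fingers measure 114 mm over their backs; the gripper's body (76 mm by 85 mm) begins 54 mm behind the grasp point. The pads swing forward as they close: fully open they stand 13 mm farther back than shut.
Start: joints at [-1.002, 0.501, -0.427, 1.55, 0.221, 1.138, -0.21], TCP at [0.196, 0.62, 0.304] pointing down, gripper open.
Joint ranges: [-2.88, 2.88], [-0.31, 2.03], [-1.54, 1.56], [0.2, 2.42], [-1.41, 4.55], [0.19, 2.02], [-2.57, 2.57]. Speed limits (rad/s): [2.57, 2.57, 3.14, 3.14, 3.14, 3.14, 3.14].

## Interface

Orientations are given as a 3x3 rotation matrix whose columns are the frame's x, y, z axes.
In Python, from cell import robot, eyes, job, monitor gives the robot as it stands (robot), with the cameras (eyes), the job (job) and the readings (monitor).
- The arm moves only by the shell command python3 nudge.py FILE [OPENING] [FORCE], which reads ROWS from the file FILE. ROWS is a JSON list of rows, 1 to 8 of them, each an object with the fields xyz (a list: dx, dy, dz in shares of the most that a row can go, 1 being 50 mm), r (a list: a rotation vector rx, ry, rz in parts of the range, where 1.0 means 90 degrees); a field left out counts as zero; each row shifts and turns the commanded pose from where the row before left it, along the tool's axes as they then stand; what a row does not reach is not made up. A row lasts 1/10 s, in which the tool goes at most 0.05 m and 0.15 rad, less where a joint would pass 70% of its speed; a pose out of reach is approached as far as the arm can. OPENING is the opening from 0.0 (shut) to 1.0 (fully open), set as the command begins (- or left out keeps the last). The fingers move at their own pace and stop on an object; FORCE is the grip in N (left out, the last holds). Time passes only in rows, so rows that do not move let the fingers close. It prints the time, the measured TCP pose, the force, the opening and the grip force at its end. No shift or turn number may pass 1 either way. Input that does not fit is refused with a message, and nothing moves.
- monitor.get_state(): the state, without advancing time (a new reading comes with each control period).
- eyes.camera(name): name is "scene" or "top"; returns the picture (480x640x3 uint8, red, green, blue); there is no depth.
- eyes.get_calibration(name): a dict with "mtx" (3x3 intrinsics, pixels), "rvec" (rotation vector, rad) and "tvec" (3), from world to camera coordinates, as OpenCV has them. Camera axes: x right, y down, z forward; pixel columns grow to the right and rows downward; lengths in m; the calibration is good to about 2 mm. A picture is of the moment at which its call begins. get_calibration takes no time and is no camera call.
- job.hand_in(): hands the job in; it is judged then, once.
The state is a dict: "time": time; "joints": joint angles; "joint_vel": joint speeds; "joint_torque": joint torques, N m; "tcp_pos": TCP position; "orientation": TCP orientation; "wrist_force": force on the tool from outside, world axes, zero at the start; "moment": the same for the moment, N m; "opening": opening from 0.0 (shut) to 1.0 (fully open); "finger_force": force on a finger pad.
Only numpy, scipy, OpenCV 4.12 (cv2) and the standard library are available. Lean on these libraries where they do the work, as an engineer would, in place of code of your own. Each camera call takes 0.05 s, during which the arm holds its last target. There are 200 camera calls.

## Working session

There is one attempt and no reset: what is moved stays moved. The work goes in short steps, Python scripts to look and compute and a shell command to move; the robot and the scene stay as the last step left them, time stands still between calls to the robot, and variables do not carry over. Pictures are saved under pics/ and viewed, at most 10 in all, crops included, and the job is handed in when it is done.

```bash
ls; mkdir -p pics
python3 - <<'E'
from cell import robot, eyes, job, monitor
import cv2,numpy as np
s=monitor.get_state();print(s['time'],s['tcp_pos'],s['orientation'],s['opening'])
for n in("scene","top"):
    im=eyes.camera(n);cv2.imwrite(f"pics/{n}0.png",im[:,:,::-1])
    c=eyes.get_calibration(n);R=cv2.Rodrigues(np.array(c['rvec']))[0];print(n,c['mtx'],(-R.T@np.array(c['tvec']).reshape(3)),R)
E
```

```text
cell.py
nudge.py
pics
0.0 [0.19555646 0.61929484 0.30287217] [[-9.53625663e-01  3.00994526e-01 -6.25083080e-04]
 [ 3.00995172e-01  9.53623884e-01 -1.84258703e-03]
 [ 4.14855450e-05 -1.94528527e-03 -9.99998107e-01]] 1.0050246848260656
scene [[476.94028536   0.         320.05230366]
 [  0.         476.94028536 234.67666568]
 [  0.           0.           1.        ]] [ 0.03423064 -1.08128586  0.6256359 ] [[ 0.8951496  -0.44536428  0.01891699]
 [-0.16938556 -0.37909337 -0.90972345]
 [ 0.41232963  0.81113431 -0.41478356]]
top [[481.96158976   0.         321.52880286]
 [  0.         481.96158976 239.2796656 ]
 [  0.           0.           1.        ]] [0.53723462 0.01247682 1.16424872] [[-0.02320956 -0.99965322  0.01243971]
 [-0.99791356  0.02241571 -0.06054805]
 [ 0.06024821 -0.01381905 -0.99808777]]
```

View pics/scene0.png

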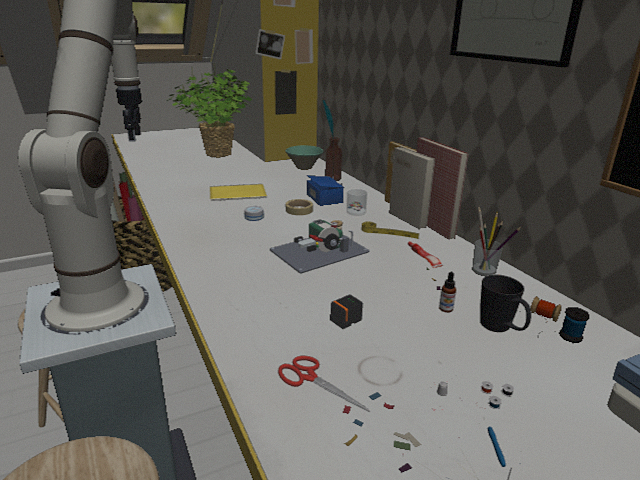

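View pics/top0.png

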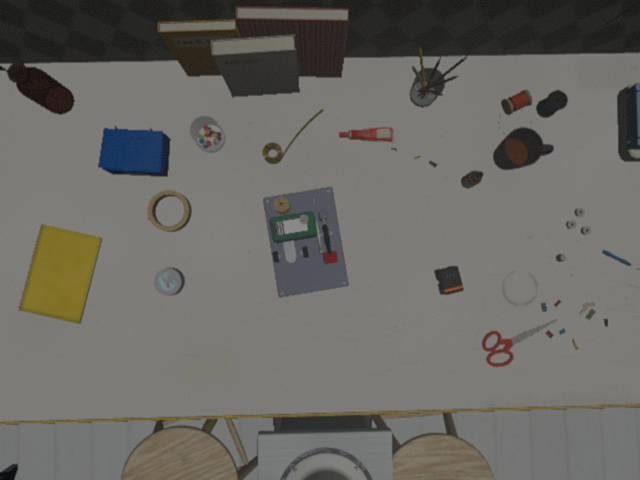

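The top view shows the winder (deck at about px 263–348, 187–297) and the pack at about (449,280), to the right of the winder. The pot is at (168,281), the tape at (169,211) and the oil at (471,179). I'll zoom in for accurate corners.

Run:
```python
from cell import robot, eyes, job, monitor
import cv2,numpy as np
A={n:np.mean([eyes.camera(n)for _ in range(4)],0) for n in("scene","top")}
np.savez("avg.npz",**A)
def crop(n,x,y,w,h,k):
    im=np.clip(A[n][y:y+h,x:x+w,::-1]*1.6,0,255).astype(np.uint8)
    im=cv2.resize(im,None,fx=k,fy=k,interpolation=cv2.INTER_CUBIC)
    for i in range(0,w,10): cv2.putText(im,str(x+i) if i%20==0 else '|',(i*k,8),0,.3,(0,255,255),1)
    for j in range(0,h,10): cv2.putText(im,str(y+j) if j%20==0 else '-',(0,j*k+4),0,.3,(0,255,255),1)
    return im
a=crop("top",255,180,100,120,5)
b=crop("top",430,260,40,40,7)
c=crop("scene",325,290,40,40,7)
L=np.zeros((600,800,3),np.uint8);L[:,:500]=a;L[:280,510:790]=b;L[300:580,510:790]=c
cv2.imwrite("pics/m1.png",L)
cv2.imwrite("pics/m2.png",crop("scene",265,212,110,60,7))
```

```text
(no output)
```

View pics/m1.png

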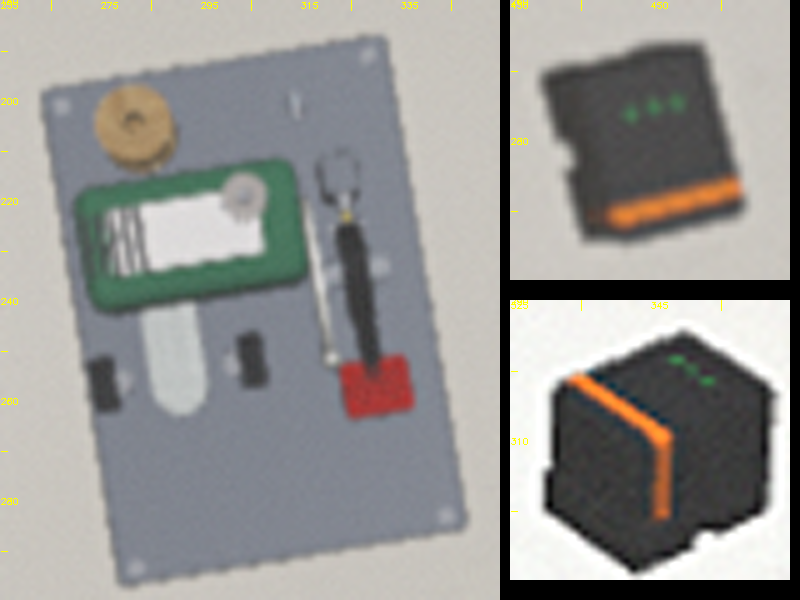

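View pics/m2.png

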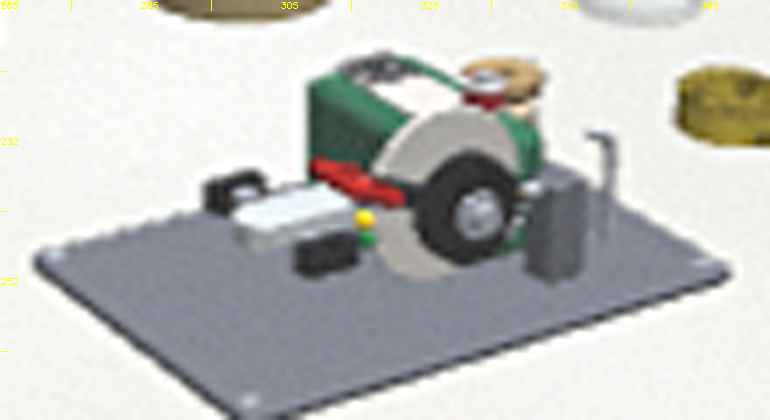

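```bash
cat > h.py <<'E'
import cv2,numpy as np
from scipy.optimize import least_squares,minimize
from cell import robot, eyes, job, monitor
C={n:eyes.get_calibration(n) for n in("scene","top")}
def proj(n,P):
    c=C[n];return cv2.projectPoints(np.asarray(P,float).reshape(-1,3),np.array(c['rvec']),np.array(c['tvec']),c['mtx'],None)[0][:,0]
def W(p,P):
    P=np.asarray(P,float).reshape(-1,3);c,s=np.cos(p[2]),np.sin(p[2])
    return np.c_[p[0]+c*P[:,0]-s*P[:,1],p[1]+s*P[:,0]+c*P[:,1],P[:,2]]
def fitbox(A,boxes,p0):  # silhouette fit, x y yaw H
    def cost(p):
        e=0
        for n,(x,y,w,h) in boxes.items():
            im=A[n][y:y+h,x:x+w]; m=(((im.max(2)<85)|((im[...,0]-im[...,2])>60))).astype(np.uint8)
            m=cv2.resize(m*255,None,fx=8,fy=8,interpolation=cv2.INTER_LINEAR)>127
            B=[(a,b,k) for a in(-.03,.03) for b in(-.023,.023) for k in(p[4],p[4]+p[3])]
            q=((proj(n,W(p,B))-[x,y]+.5)*8).astype(np.float32)
            r=np.zeros(m.shape,np.uint8);cv2.fillConvexPoly(r,np.round(cv2.convexHull(q)*16).astype(int),1,shift=4)
            e+=(m^(r>0)).mean()
        return e
    return min((minimize(cost,[p0[0],p0[1],t,.048,0],method='Nelder-Mead',options=dict(initial_simplex=np.array([p0[0],p0[1],t,.048,0.])+np.vstack([np.zeros(5),np.diag([.01,.01,.1,.004,.004])]),maxiter=400)) for t in(-.4,-.1,.1,.3)),key=lambda r:r.fun)
def tri(a,b):
    P=[C[n]['mtx']@np.c_[cv2.Rodrigues(np.array(C[n]['rvec']))[0],np.array(C[n]['tvec']).reshape(3)] for n in("top","scene")]
    X=cv2.triangulatePoints(P[0],P[1],np.array(a,float).reshape(2,1),np.array(b,float).reshape(2,1)).ravel();return X[:3]/X[3]
E
python3 - <<'E'
from h import *
A=np.load("avg.npz")
t=lambda X,Y:(255+(X+.5)/5-.5,180+(Y+.5)/5-.5)
s=lambda X,Y:(265+(X+.5)/7-.5,212+(Y+.5)/7-.5)
# unknown: x y yaw homex zdeck
obs=[("top",(115,90),t(41,90)),("top",(115,-80),t(385,37)),("top",(-128,-80),t(468,527)),("top",(-128,90),t(121,586)),("scene",(-128,90),s(36,260)),("scene",(115,-80),s(731,270))]
def res(p):
    r=[]
    for n,(a,b),q in obs: r.append(proj(n,W(p,[a/1e3,b/1e3,p[4]]))[0]-q)
    for q,b in((t(104,384),.0805),(t(252,360),.0095)): r.append(proj("top",W(p,[p[3],b,.022]))[0]-q)
    r.append(proj("top",W(p,[p[3]-.0205,.045,.021]))[0]-t(181,416))
    return np.ravel(r)
f=least_squares(res,[.55,.05,.1,-.05,.008]);print(f.x.round(4),f.fun.reshape(-1,2).round(2).tolist())
print("tab",X:=tri(t(377,385),s(352,186)), "rail nose flank tri",tri(t(181,416),s(238,215)))
p=f.x;c,s_=np.cos(p[2]),np.sin(p[2]);d=X[:2]-p[:2];print("tab local",c*d[0]+s_*d[1],-s_*d[0]+c*d[1])
r=fitbox(A,{"top":(425,255,50,50),"scene":(320,285,50,50)},(.44,-.3));print(r.x.round(4),r.fun)
for n,l in(("pot",(168,281)),("tape",(169,211)),("oil",(471,179))):
    c=C["top"];R=cv2.Rodrigues(np.array(c['rvec']))[0];o=-R.T@np.array(c['tvec']).reshape(3);v=R.T@np.linalg.inv(c['mtx'])@[*l,1];print(n,(o+v*(.02-o[2])/v[2]).round(3))
E
```

```text
[ 0.6099  0.032   0.1417 -0.0311  0.0059] [[-0.53, 0.09], [0.01, -0.61], [0.19, 0.63], [-0.55, 0.59], [-0.39, -0.07], [1.5, 0.54], [-0.21, 0.13], [-0.2, 0.02], [0.61, -0.18]]
tab [ 0.56104554 -0.01974058  0.0748124 ] rail nose flank tri [0.55110056 0.07092642 0.02474516]
tab local -0.055686223443631354 -0.044284829404470906
[ 0.5024 -0.3005  0.2271  0.043   0.0027] 0.05175
pot [0.516 0.361 0.02 ]
tape [0.682 0.358 0.02 ]
oil [ 0.744 -0.366  0.02 ]
```

```bash
cat >> h.py <<'E'
def st():
    s=monitor.get_state();return s,np.array(s['tcp_pos']),np.array(s['orientation'])
def to(target,yaw=None):  # shift to target in the tool's axes, and turn about tool z for tool x at -yaw dir
    s,p,R=st();print("shift",(R.T@(np.array(target)-p)).round(4))
    if yaw is not None:
        Rt=np.c_[[-np.cos(yaw),-np.sin(yaw),0],[-np.sin(yaw),np.cos(yaw),0],[0,0,-1]]
        v=cv2.Rodrigues(R.T@Rt)[0].ravel();print("turn",v.round(4)," shift after turn",(Rt.T@(np.array(target)-p)).round(4))
E
python3 - <<'E'
from h import *
A=np.load("avg.npz")
boxes={"top":(425,255,50,50),"scene":(320,285,50,50)}
def ev(thr):
    def cost(p):
        e=0
        for n,(x,y,w,h) in boxes.items():
            im=A[n][y:y+h,x:x+w]
            im=cv2.resize(im,None,fx=8,fy=8,interpolation=cv2.INTER_LINEAR); m=(im.max(2)<thr)|((im[...,0]-im[...,2])>50)
            B=[(a,b,k) for a in(-.03,.03) for b in(-.023,.023) for k in(0,.048)]
            q=((proj(n,W(p,B))-[x,y]+.5)*8).astype(np.float32)
            r=np.zeros(m.shape,np.uint8);cv2.fillConvexPoly(r,np.round(cv2.convexHull(q)*16).astype(int),1,shift=4)
            e+=(m^(r>0)).mean()
        return e
    return min((minimize(cost,[.5,-.3,t],method='Nelder-Mead',options=dict(initial_simplex=np.array([.5,-.3,t])+np.vstack([np.zeros(3),np.diag([.01,.01,.1])]))) for t in(0,.2,.4)),key=lambda r:r.fun)
for th in(80,100,115): r=ev(th);print(th,r.x.round(4),round(r.fun,4))
p=r.x
out=[]
for n,(x,y,w,h) in boxes.items():
    im=np.clip(cv2.resize(A[n][y:y+h,x:x+w,::-1],None,fx=8,fy=8)*1.5,0,255).astype(np.uint8)
    for z in(0,.048):
        q=((proj(n,W(p,[(a,b,z) for a,b in((-.03,-.023),(.03,-.023),(.03,.023),(-.03,.023))]))-[x,y]+.5)*8).astype(int)
        cv2.polylines(im,[q],True,(255,255,0) if z else (0,255,0),1)
    out.append(im)
cv2.imwrite("pics/o1.png",np.hstack(out))
to((.50,.30,.25),.22)
E
```

```text
80 [ 0.5025 -0.2997  0.2143] 0.0697
100 [ 0.5029 -0.3005  0.2175] 0.0426
115 [ 0.5024 -0.3001  0.2178] 0.0409
shift [-0.3865 -0.2134  0.0539]
turn [-1.000e-04 -0.000e+00 -5.258e-01]  shift after turn [-0.2272 -0.3785  0.0539]
```

View pics/o1.png

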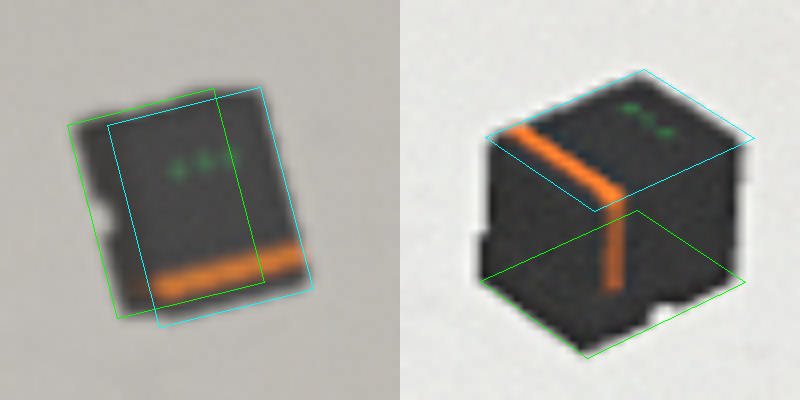

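The fitted boxes match the pack in both views. Its pose is (0.503, -0.300) with yaw 0.217 and a height near 48 mm. I'll start the approach.

The manual's scale: shifts go in shares of 50 mm and turns go in shares of 90 degrees. Converting my numbers, -0.1315 rad / 1.5708 = -0.0837.

```bash
echo '[{"r": [0,0,-0.0837]},{"r": [0,0,-0.0837]},{"r": [0,0,-0.0837]},{"r": [0,0,-0.0837]}]' > rows.txt && python3 nudge.py rows.txt 1.0 && echo '[{"xyz": [-0.56,-0.82,0.12]},{"xyz": [-0.56,-0.82,0.12]},{"xyz": [-0.56,-0.82,0.12]},{"xyz": [-0.56,-0.82,0.12]},{"xyz": [-0.56,-0.82,0.12]},{"xyz": [-0.56,-0.82,0.12]},{"xyz": [-0.56,-0.82,0.12]},{"xyz": [-0.56,-0.82,0.12]}]' > rows.txt && python3 nudge.py rows.txt; python3 -c "
from h import *
to((.5026,-.3002,.18),.217)"
```

```text
time: 0.9
tcp_pos: [0.1957, 0.6199, 0.304]
orientation: [[-0.975, -0.224, 0.0], [-0.224, 0.975, 0.0], [-0.0, 0.0, -1.0]]
wrist_force: [0.9, 0.7, 0.9]
opening: 1.0
finger_force: 0.0
time: 1.7
tcp_pos: [0.4872, 0.3472, 0.2561]
orientation: [[-0.976, -0.218, 0.001], [-0.218, 0.976, 0.0], [-0.001, 0.0, -1.0]]
wrist_force: [0.9, -0.7, -0.3]
opening: 0.995
finger_force: 0.0
shift [ 0.1265 -0.6352  0.0758]
turn [0.0002 0.0008 0.0032]  shift after turn [ 0.1244 -0.6356  0.0761]
```

Converted, -0.045 m is -0.9, 0.009 m is 0.18.

```bash
echo '[{"xyz": [0.18,-0.9,0]},{"xyz": [0.18,-0.9,0]},{"xyz": [0.18,-0.9,0]},{"xyz": [0.18,-0.9,0]},{"xyz": [0.18,-0.9,0]},{"xyz": [0.18,-0.9,0]},{"xyz": [0.18,-0.9,0]},{"xyz": [0.18,-0.9,0]}]' > rows.txt && python3 nudge.py rows.txt && echo '[{"xyz": [0.18,-0.9,0]},{"xyz": [0.18,-0.9,0.2]},{"xyz": [0.18,-0.9,0.2]},{"xyz": [0.18,-0.9,0.3]},{"xyz": [0.18,-0.9,0.4]},{"xyz": [0.18,-0.9,0.4]},{},{}]' > rows.txt && python3 nudge.py rows.txt; python3 -c "
from h import *
to((.5026,-.3002,.095),.217)"
```

```text
time: 2.5
tcp_pos: [0.4941, -0.0201, 0.2564]
orientation: [[-0.976, -0.219, 0.001], [-0.219, 0.976, -0.0], [-0.001, -0.0, -1.0]]
wrist_force: [0.8, 1.0, 0.7]
opening: 1.002
finger_force: 0.0
time: 3.3
tcp_pos: [0.4996, -0.2946, 0.18]
orientation: [[-0.977, -0.215, -0.001], [-0.215, 0.977, 0.001], [0.001, 0.001, -1.0]]
wrist_force: [0.7, 0.6, 0.4]
opening: 1.001
finger_force: 0.0
shift [-0.0018 -0.0062  0.085 ]
turn [ 0.0012 -0.0013 -0.    ]  shift after turn [-0.0017 -0.0061  0.085 ]
```

Converted, 0.03 m is 0.6, 0.025 m is 0.5.

```bash
echo '[{"xyz": [-0.036,-0.124,0.6]},{"xyz": [0,0,0.5]},{"xyz": [0,0,0.4]},{"xyz": [0,0,0.26]},{},{}]' > rows.txt && python3 nudge.py rows.txt && echo '[{},{},{},{},{},{},{},{}]' > rows.txt && python3 nudge.py rows.txt 0.0 50 && echo '[{"xyz": [0,0,-0.06]},{"xyz": [0,0,-0.2]},{"xyz": [0,0,-0.6]},{"xyz": [0,0,-0.6]},{"xyz": [0,0,-0.6]},{}]' > rows.txt && python3 nudge.py rows.txt; python3 -c "
from h import *
p=[.6099,.032,.1417]
T=W(p,[-.0311-.0605,.045,.008+.0925+.05])[0];print(T);to(T,.1417)"
```

```text
time: 3.9
tcp_pos: [0.5044, -0.2984, 0.0938]
orientation: [[-0.976, -0.22, 0.001], [-0.22, 0.976, -0.0], [-0.001, -0.0, -1.0]]
wrist_force: [0.7, -0.4, 0.8]
opening: 1.002
finger_force: 0.0
time: 4.7
tcp_pos: [0.5045, -0.2998, 0.0943]
orientation: [[-0.976, -0.218, 0.002], [-0.218, 0.976, -0.001], [-0.002, -0.002, -1.0]]
wrist_force: [-1.1, 0.1, 5.5]
opening: 0.529
finger_force: 52.4
time: 5.3
tcp_pos: [0.506, -0.3003, 0.2009]
orientation: [[-0.976, -0.218, 0.007], [-0.218, 0.976, -0.004], [-0.006, -0.005, -1.0]]
wrist_force: [1.1, 0.1, -2.3]
opening: 0.527
finger_force: 52.0
[0.51286289 0.06361265 0.1505    ]
shift [-0.0859  0.3538  0.049 ]
turn [-0.0052  0.0062  0.0785]  shift after turn [-0.0582  0.3592  0.0504]
```

Converted, 0.043 m is 0.86, -0.007 m is -0.14, 0.0785 rad / 1.5708 = 0.05.

```bash
echo '[{"r": [-0.0032,0.0038,0.05]},{"xyz": [-0.14,0.86,0]},{"xyz": [-0.14,0.86,0]},{"xyz": [-0.14,0.86,0]},{"xyz": [-0.14,0.86,0]},{"xyz": [-0.14,0.86,0]},{"xyz": [-0.14,0.86,0]},{"xyz": [-0.14,0.86,0]}]' > rows.txt && python3 nudge.py rows.txt && echo '[{"xyz": [-0.16,0.88,0.2]},{"xyz": [0,0.28,0.4]},{"xyz": [0,0,0.4]},{},{},{}]' > rows.txt && python3 nudge.py rows.txt
python3 - <<'E'
from h import *
T=W([.6099,.032,.1417],[-.0916,.045,.008+.0945])[0];print(T);to(T,.1417)
A={n:np.mean([eyes.camera(n)for _ in range(3)],0) for n in("scene","top")};np.savez("b.npz",**A)
def crop(n,x,y,w,h,k): return np.clip(cv2.resize(A[n][y:y+h,x:x+w,::-1],None,fx=k,fy=k,interpolation=cv2.INTER_CUBIC)*1.6,0,255).astype(np.uint8)
cv2.imwrite("pics/g1.png",np.hstack([crop("scene",250,200,100,100,4),crop("top",255,220,100,100,4)]))
E
```

```text
time: 6.1
tcp_pos: [0.5087, 0.0075, 0.1966]
orientation: [[-0.99, -0.141, -0.008], [-0.141, 0.99, 0.004], [0.007, 0.005, -1.0]]
wrist_force: [1.7, 0.6, -1.1]
opening: 0.529
finger_force: 52.0
time: 6.7
tcp_pos: [0.5095, 0.0639, 0.148]
orientation: [[-0.99, -0.14, -0.006], [-0.14, 0.99, 0.004], [0.005, 0.004, -1.0]]
wrist_force: [1.0, -0.5, -2.2]
opening: 0.527
finger_force: 51.9
[0.51286289 0.06361265 0.1025    ]
shift [-0.0035 -0.0009  0.0455]
turn [ 0.0045 -0.0052 -0.0012]  shift after turn [-0.0032 -0.0007  0.0455]
```

View pics/g1.png

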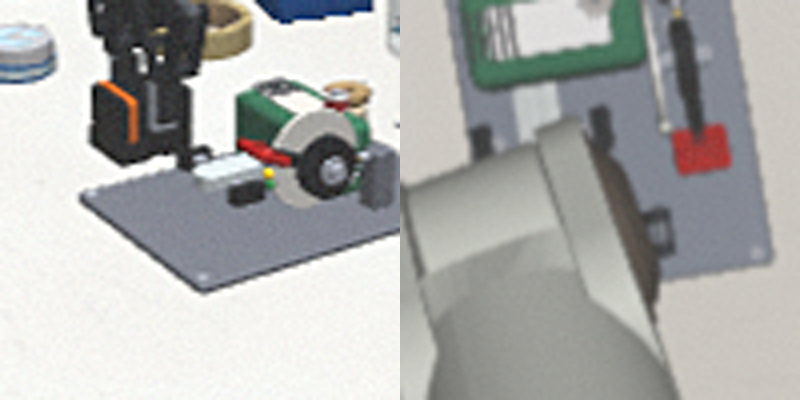

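Run:
```python
from h import *
A=np.load("avg.npz")["top"]
p=[.6099,.032,.1417]
c=C["top"];R=cv2.Rodrigues(np.array(c['rvec']))[0];o=-R.T@np.array(c['tvec']).reshape(3)
def back(u,v,z):
    d=R.T@np.linalg.inv(c['mtx'])@[u,v,1];q=o+d*(z-o[2])/d[2];e=q[:2]-p[:2];k,s=np.cos(p[2]),np.sin(p[2]);return np.array([k*e[0]+s*e[1],-s*e[0]+k*e[1]])*1e3
def cross(g,i0,up,lvl):
    for i in range(i0,len(g)-1):
        if (g[i]-lvl)*(g[i+1]-lvl)<=0: return i+(lvl-g[i])/(g[i+1]-g[i])
for v in range(243,261,2):
    g=A[v,270:310].mean(1);b=np.median(A[v,305:312].mean(1)) if v>258 else np.median(np.r_[A[v,278:282].mean(1),A[v,298:300].mean(1)])
    seg=A[v,279:301].mean(1);m=seg.max();l=(m+b)/2
    idx=np.where(seg>l)[0];i,j=idx[0],idx[-1]
    a=279+i-1+(l-seg[i-1])/(seg[i]-seg[i-1]);e=279+j+(seg[j]-l)/(seg[j]-seg[j+1])
    print(v,round(a,2),round(e,2),back(a,v,.021).round(1),back(e,v,.021).round(1))
# deck side edges
for v in(265,270,275,280):
    g=A[v].mean(1);r=[]
    for lo,hi in((262,285),(335,355)):
        seg=g[lo:hi];d=np.abs(np.diff(seg));k=d.argmax();w=d[k-2:k+3];r.append(lo+.5+(np.arange(k-2,k+3)*w).sum()/w.sum())
    print(v,back(r[0],v,.008).round(1),back(r[1],v,.008).round(1))
```

```text
243 282.88 293.78 [-2.3 57.5] [-6.6 32. ]
245 283.07 294.05 [-7.1 57.8] [-11.4  32.1]
247 283.37 294.52 [-11.9  57.8] [-16.2  31.8]
249 283.7 294.72 [-16.7  57.8] [-21.  32.]
251 284.02 295.12 [-21.5  57.8] [-25.8  31.9]
253 284.41 295.5 [-26.4  57.7] [-30.7  31.8]
255 284.64 295.57 [-31.1  57.9] [-35.4  32.4]
257 285.0 295.71 [-36.   57.8] [-40.1  32.8]
259 285.56 295.35 [-40.8  57.3] [-44.6  34.4]
265 [-49.7  90.2] [-78.1 -81. ]
270 [-61.8  90.2] [-90.1 -80.3]
275 [-73.9  89.8] [-102.2  -79.8]
280 [-86.   89.8] [-114.3  -80.2]
```

Converted, 0.02 m is 0.4, 0.015 m is 0.3, -0.005 rad / 1.5708 = -0.0032.

```bash
echo '[{"xyz": [-0.04,-0.01,0.4],"r": [0.0029,-0.0032,0]},{"xyz": [0,0,0.3]},{"xyz": [0,0,0.12]},{"xyz": [0,0,0.04]},{},{},{}]' > rows.txt && python3 nudge.py rows.txt
python3 - <<'E'
from h import *
T=W([.6099,.032,.1417],[-.0916,.045,.008+.0945])[0];to(T,.1417)
L=[]
for _ in range(6): eyes.camera("top");s,p,R=st();L.append(np.r_[p,s['wrist_force']])
print(np.mean(L,0).round(4),np.std(L,0).round(4))
E
```

```text
time: 7.7
tcp_pos: [0.5114, 0.0645, 0.1049]
orientation: [[-0.99, -0.141, -0.0], [-0.141, 0.99, 0.0], [-0.0, 0.0, -1.0]]
wrist_force: [-0.5, 0.4, -1.9]
opening: 0.53
finger_force: 52.1
shift [-0.0014 -0.0011  0.0024]
turn [ 0.0003  0.     -0.    ]  shift after turn [-0.0014 -0.0011  0.0024]
[ 0.5111  0.0644  0.1047 -0.2537  0.1244 -2.1313] [1.000e-04 0.000e+00 1.000e-04 2.435e-01 2.751e-01 3.277e-01]
```

Converted, -0.001 m is -0.02, 0.0008 m is 0.016.

```bash
echo '[{"xyz": [-0.02,-0.02,0.02]},{"xyz": [0,0,0.016]},{"xyz": [0,0,0.012]},{},{}]' > rows.txt && python3 nudge.py rows.txt
python3 - <<'E'
from h import *
T=W([.6099,.032,.1417],[-.0916,.045,.008+.0945])[0]
for _ in range(3): eyes.camera("top")
to(T,.1417);print(st()[0]['wrist_force'])
E
```

```text
time: 8.5
tcp_pos: [0.5121, 0.0634, 0.1023]
orientation: [[-0.99, -0.141, -0.001], [-0.141, 0.99, -0.0], [0.001, -0.0, -1.0]]
wrist_force: [-2.1, -1.5, 5.0]
opening: 0.527
finger_force: 52.8
shift [-0.0007  0.0001 -0.0002]
turn [-0.     -0.0009 -0.0001]  shift after turn [-0.0007  0.0001 -0.0002]
[-1.83617337 -1.17663142  6.61701726]
```

Converted, -0.004 m is -0.08, -0.002 m is -0.04.

```bash
echo '[{"xyz": [0,0,-0.012]},{"xyz": [-0.08,0,0]},{"xyz": [-0.08,0,0]},{"xyz": [-0.08,0,0]},{"xyz": [-0.08,0,0]},{"xyz": [-0.08,0,0]},{"xyz": [-0.04,0,0]},{}]' > rows.txt && python3 nudge.py rows.txt && python3 -c "
from h import *
T=W([.6099,.032,.1417],[-.0916+.022,.045,.008+.0945])[0]
to(T,.1417)"
```

```text
time: 9.45
tcp_pos: [0.5167, 0.0646, 0.1028]
orientation: [[-0.989, -0.142, -0.038], [-0.142, 0.99, -0.01], [0.039, -0.004, -0.999]]
wrist_force: [-53.1, -5.9, 72.5]
opening: 0.527
finger_force: 61.1
shift [-0.0181 -0.0005 -0.0004]
turn [-0.0042 -0.0393  0.0008]  shift after turn [-0.0181 -0.0004  0.0003]
```

Converted, 0.006 m is 0.12, 0.004 m is 0.08.

```bash
echo '[{"xyz": [0.12,0,0]},{"xyz": [0.12,0,0]},{"xyz": [0.12,0,0]},{"xyz": [0.08,0,0]},{},{},{}]' > rows.txt && python3 nudge.py rows.txt
python3 - <<'E'
from h import *
A={n:np.mean([eyes.camera(n)for _ in range(3)],0) for n in("scene","top")};np.savez("b.npz",**A)
def crop(n,x,y,w,h,k): return np.clip(cv2.resize(A[n][y:y+h,x:x+w,::-1],None,fx=k,fy=k,interpolation=cv2.INTER_CUBIC)*1.6,0,255).astype(np.uint8)
cv2.imwrite("pics/g2.png",crop("scene",260,210,80,60,10))
to(W([.6099,.032,.1417],[-.0916,.045,.008+.0945])[0],.1417);print(st()[0]['wrist_force'])
E
```

```text
time: 10.15
tcp_pos: [0.5119, 0.0636, 0.1023]
orientation: [[-0.99, -0.141, -0.002], [-0.141, 0.99, 0.0], [0.002, 0.0, -1.0]]
wrist_force: [-2.5, 0.1, 1.4]
opening: 0.533
finger_force: 52.4
shift [-0.0009 -0.0001 -0.0002]
turn [ 0.0003 -0.0015  0.0001]  shift after turn [-0.0009 -0.0001 -0.0002]
[-1.42861415  0.38545973 -0.93741848]
```

View pics/g2.png

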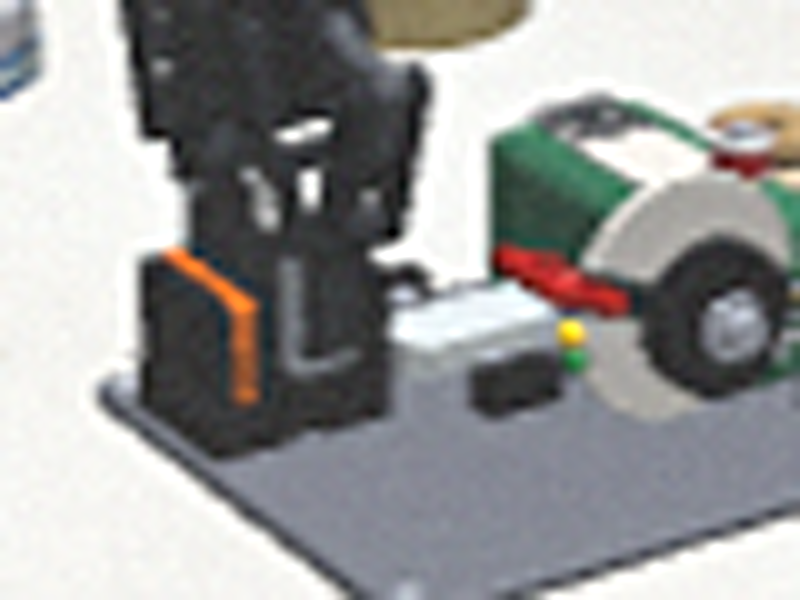

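The pack stands on the deck in the gripper with the band at the rear. Its rear-right bottom corner is near (282,255) and its front-right one near (298,251). I'll back-project these to see where the front and the slot line actually are.

Run:
```python
from h import *
p=[.6099,.032,.1417]
def back(n,u,v,z):
    c=C[n];R=cv2.Rodrigues(np.array(c['rvec']))[0];o=-R.T@np.array(c['tvec']).reshape(3)
    d=R.T@np.linalg.inv(c['mtx'])@[u,v,1];q=o+d*(z-o[2])/d[2];e=q[:2]-p[:2];k,s=np.cos(p[2]),np.sin(p[2]);return (np.array([k*e[0]+s*e[1],-s*e[0]+k*e[1]])*1e3).round(1)
g=lambda X,Y:(260+(X+.5)/10-.5,210+(Y+.5)/10-.5)
print("RR bot",back("scene",*g(225,457),.008),"FR bot",back("scene",*g(385,412),.008),"RR top",back("scene",*g(232,318),.056),"RL top",back("scene",*g(143,258),.056))
print("deck near-left",back("scene",*g(103,393),.008), "catchR near bottom",back("scene",*g(473,405),.008),"far bottom",back("scene",*g(475,357),.022),back("scene",*g(558,345),.022))
s,P,R=st();e=P[:2]-p[:2];k,q=np.cos(p[2]),np.sin(p[2]);print("tcp local",k*e[0]+q*e[1],-q*e[0]+k*e[1],P[2])
```

```text
RR bot [-120.2   29.7] FR bot [-66.6  29.7] RR top [-122.6   20.5] RL top [-123.7   68.6]
deck near-left [-129.4   84.2] catchR near bottom [-42.5  19.8] far bottom [-40.4  22.2] [-15.5  16. ]
tcp local -0.09254542192517196 0.045117616145615824 0.10233092615311407
```

The pack moved only about 1 mm before it stuck, and the gap to the nose is still about 10 mm. It looks like it dug into the deck through friction, so I'll float it about 1 mm within the slot's play and advance gently.

Converted, -0.003 m is -0.06, -0.001 m is -0.02.

```bash
echo '[{"xyz": [0,0,-0.02]},{},{"xyz": [-0.06,0,0]},{"xyz": [-0.06,0,0]},{}]' > rows.txt && python3 nudge.py rows.txt; echo '[{}]' > rows.txt && python3 nudge.py rows.txt
```

```text
time: 10.95
tcp_pos: [0.5188, 0.0646, 0.1036]
orientation: [[-0.99, -0.141, -0.0], [-0.141, 0.99, 0.0], [0.0, 0.0, -1.0]]
wrist_force: [0.6, -0.8, -1.2]
opening: 0.531
finger_force: 52.0
time: 11.05
tcp_pos: [0.5181, 0.0645, 0.1034]
orientation: [[-0.99, -0.141, -0.001], [-0.141, 0.99, 0.0], [0.001, 0.0, -1.0]]
wrist_force: [-0.9, -0.2, -1.7]
opening: 0.53
finger_force: 52.0
```

Moving freely now.

Converted, -0.003 m is -0.06, -0.002 m is -0.04.

```bash
echo '[{"xyz": [-0.06,0,0]},{"xyz": [-0.04,0,0]},{},{}]' > rows.txt && python3 nudge.py rows.txt; echo '[{"xyz": [-0.04,0,0]},{"xyz": [-0.04,0,0]},{}]' > rows.txt && python3 nudge.py rows.txt
```

```text
time: 11.45
tcp_pos: [0.5229, 0.0652, 0.1035]
orientation: [[-0.99, -0.141, -0.001], [-0.141, 0.99, 0.0], [0.001, 0.0, -1.0]]
wrist_force: [-0.6, 0.6, -2.3]
opening: 0.527
finger_force: 52.0
time: 11.75
tcp_pos: [0.5273, 0.0658, 0.1035]
orientation: [[-0.99, -0.141, -0.001], [-0.141, 0.99, 0.0], [0.001, 0.0, -1.0]]
wrist_force: [0.1, -0.4, -1.4]
opening: 0.53
finger_force: 52.0
```

Converted, -0.003 m is -0.06.

```bash
echo '[{"xyz": [-0.06,0,0]},{"xyz": [-0.06,0,0]},{}]' > rows.txt && python3 nudge.py rows.txt; echo '[{"xyz": [-0.06,0,0]},{"xyz": [-0.06,0,0]},{},{}]' > rows.txt && python3 nudge.py rows.txt; python3 -c "
from h import *
to(W([.6099,.032,.1417],[-.0311,.045,.008+.0945])[0],.1417)"
```

```text
time: 12.05
tcp_pos: [0.5335, 0.0666, 0.1036]
orientation: [[-0.99, -0.141, -0.0], [-0.141, 0.99, 0.0], [0.0, 0.0, -1.0]]
wrist_force: [0.3, 0.7, -1.1]
opening: 0.53
finger_force: 52.0
time: 12.45
tcp_pos: [0.5388, 0.0674, 0.1034]
orientation: [[-0.99, -0.141, -0.001], [-0.141, 0.99, 0.0], [0.001, 0.0, -1.0]]
wrist_force: [0.2, -0.2, -1.8]
opening: 0.526
finger_force: 52.0
shift [-0.0343 -0.0001  0.0009]
turn [ 0.0003 -0.0013  0.    ]  shift after turn [-0.0343 -0.0001  0.0009]
```

Converted, -0.004 m is -0.08, -0.003 m is -0.06.

```bash
echo '[{"xyz": [-0.08,0,0]},{"xyz": [-0.06,0,0]},{}]' > rows.txt && python3 nudge.py rows.txt; echo '[{"xyz": [-0.06,0,0]},{"xyz": [-0.06,0,0]},{}]' > rows.txt && python3 nudge.py rows.txt;echo '[{"xyz": [-0.06,0,0]},{"xyz": [-0.06,0,0]},{}]' > rows.txt && python3 nudge.py rows.txt
```

```text
time: 12.75
tcp_pos: [0.5451, 0.0681, 0.103]
orientation: [[-0.99, -0.141, -0.003], [-0.141, 0.99, -0.0], [0.003, 0.0, -1.0]]
wrist_force: [-2.7, -1.7, -2.5]
opening: 0.525
finger_force: 52.0
time: 13.05
tcp_pos: [0.5527, 0.0693, 0.1036]
orientation: [[-0.99, -0.141, 0.0], [-0.141, 0.99, 0.0], [-0.001, 0.0, -1.0]]
wrist_force: [0.1, -0.5, -3.7]
opening: 0.535
finger_force: 52.0
time: 13.35
tcp_pos: [0.5585, 0.0702, 0.1037]
orientation: [[-0.99, -0.141, 0.0], [-0.141, 0.99, 0.0], [-0.0, 0.0, -1.0]]
wrist_force: [-0.1, -1.4, -2.6]
opening: 0.53
finger_force: 52.0
```

Converted, -0.004 m is -0.08.

```bash
echo '[{"xyz": [-0.08,0,0]},{"xyz": [-0.08,0,0]},{}]' > rows.txt && python3 nudge.py rows.txt; echo '[{"xyz": [-0.06,0,0]},{"xyz": [-0.04,0,0]},{},{}]' > rows.txt && python3 nudge.py rows.txt; python3 -c "
from h import *
to(W([.6099,.032,.1417],[-.0311,.045,.008+.0945])[0],.1417)"
```

```text
time: 13.65
tcp_pos: [0.5664, 0.0713, 0.1036]
orientation: [[-0.99, -0.141, 0.0], [-0.141, 0.99, 0.0], [-0.0, 0.0, -1.0]]
wrist_force: [0.6, -1.7, -2.8]
opening: 0.528
finger_force: 52.1
time: 14.05
tcp_pos: [0.5715, 0.0721, 0.1038]
orientation: [[-0.99, -0.141, 0.001], [-0.141, 0.99, 0.001], [-0.001, 0.001, -1.0]]
wrist_force: [2.5, -0.4, -4.1]
opening: 0.527
finger_force: 52.0
shift [-0.0012 -0.0002  0.0013]
turn [0.0005 0.0013 0.    ]  shift after turn [-0.0012 -0.0001  0.0013]
```

Converted, -0.0015 m is -0.03.

```bash
echo '[{"xyz": [-0.03,0,0]},{},{}]' > rows.txt && python3 nudge.py rows.txt; echo '[{"xyz": [-0.03,0,0]},{},{}]' > rows.txt && python3 nudge.py rows.txt;echo '[{"xyz": [-0.04,0,0.01]},{},{}]' > rows.txt && python3 nudge.py rows.txt
```

```text
time: 14.35
tcp_pos: [0.5727, 0.072, 0.1037]
orientation: [[-0.99, -0.141, 0.0], [-0.141, 0.99, 0.0], [-0.0, 0.0, -1.0]]
wrist_force: [3.0, -1.2, -2.0]
opening: 0.532
finger_force: 52.0
time: 14.65
tcp_pos: [0.5736, 0.0723, 0.1035]
orientation: [[-0.99, -0.141, -0.001], [-0.141, 0.99, 0.0], [0.001, 0.0, -1.0]]
wrist_force: [1.4, -0.8, -1.8]
opening: 0.53
finger_force: 52.0
time: 14.95
tcp_pos: [0.5746, 0.0728, 0.1026]
orientation: [[-0.99, -0.142, -0.003], [-0.142, 0.99, 0.0], [0.003, 0.0, -1.0]]
wrist_force: [0.8, -1.4, -2.0]
opening: 0.531
finger_force: 52.1
```

Converted, -0.002 m is -0.04, 0.0003 m is 0.006.

```bash
echo '[{"xyz": [-0.04,0,0.006]},{},{}]' > rows.txt && python3 nudge.py rows.txt; echo '[{"xyz": [-0.04,0,0]},{},{}]' > rows.txt && python3 nudge.py rows.txt
```

```text
time: 15.25
tcp_pos: [0.5751, 0.0729, 0.1025]
orientation: [[-0.99, -0.142, -0.006], [-0.142, 0.99, -0.001], [0.006, -0.0, -1.0]]
wrist_force: [-6.8, -1.3, 4.4]
opening: 0.529
finger_force: 53.0
time: 15.55
tcp_pos: [0.5755, 0.073, 0.1025]
orientation: [[-0.99, -0.142, -0.01], [-0.142, 0.99, -0.002], [0.01, -0.0, -1.0]]
wrist_force: [-11.1, -1.8, 11.8]
opening: 0.531
finger_force: 53.8
```

Converted, 0.004 m is 0.08, -0.0004 m is -0.008.

```bash
echo '[{"xyz": [0.08,0,-0.008]},{},{}]' > rows.txt && python3 nudge.py rows.txt; echo '[{"xyz": [0.03,0,0]},{},{}]' > rows.txt && python3 nudge.py rows.txt; echo '[{"xyz": [-0.02,0,0]},{},{}]' > rows.txt && python3 nudge.py rows.txt
```

```text
time: 15.85
tcp_pos: [0.5749, 0.0726, 0.1027]
orientation: [[-0.99, -0.141, -0.002], [-0.141, 0.99, -0.0], [0.002, 0.0, -1.0]]
wrist_force: [-1.5, -0.4, -2.2]
opening: 0.529
finger_force: 52.0
time: 16.15
tcp_pos: [0.5743, 0.0726, 0.1031]
orientation: [[-0.99, -0.141, -0.0], [-0.141, 0.99, 0.0], [0.0, 0.001, -1.0]]
wrist_force: [0.0, -0.7, -2.2]
opening: 0.528
finger_force: 52.0
time: 16.45
tcp_pos: [0.5747, 0.0725, 0.1029]
orientation: [[-0.99, -0.141, -0.002], [-0.141, 0.99, 0.0], [0.002, 0.0, -1.0]]
wrist_force: [-0.7, -0.8, -2.0]
opening: 0.529
finger_force: 52.0
```

Converted, 0.0008 m is 0.016.

```bash
echo '[{"xyz": [0,0,0.016]},{},{},{},{},{}]' > rows.txt && python3 nudge.py rows.txt 0.72; echo '[{"xyz": [0,0,-0.2]},{"xyz": [0,0,-0.6]},{"xyz": [0,0,-0.8]},{"xyz": [0,0,-0.8]},{}]' > rows.txt && python3 nudge.py rows.txt
python3 - <<'E'
from h import *
T=W([.6099,.032,.1417],[-.056,-.044,.078+.1])[0];print(T);to(T,.1417)
A={n:np.mean([eyes.camera(n)for _ in range(3)],0) for n in("scene","top")};np.savez("b.npz",**A)
def crop(n,x,y,w,h,k): return np.clip(cv2.resize(A[n][y:y+h,x:x+w,::-1],None,fx=k,fy=k,interpolation=cv2.INTER_CUBIC)*1.6,0,255).astype(np.uint8)
cv2.imwrite("pics/g3.png",crop("scene",270,210,80,60,10))
E
```

```text
time: 17.05
tcp_pos: [0.5749, 0.0726, 0.1023]
orientation: [[-0.99, -0.141, -0.001], [-0.141, 0.99, 0.0], [0.001, 0.0, -1.0]]
wrist_force: [0.3, 0.3, -0.0]
opening: 0.722
finger_force: 0.0
time: 17.55
tcp_pos: [0.5787, 0.0734, 0.2291]
orientation: [[-0.99, -0.141, 0.01], [-0.141, 0.99, 0.002], [-0.01, 0.0, -1.0]]
wrist_force: [1.0, 1.2, 0.5]
opening: 0.719
finger_force: 0.0
[ 0.56067523 -0.01946767  0.178     ]
shift [ 0.0315 -0.0894  0.0508]
turn [0.0001 0.0103 0.0001]  shift after turn [ 0.0309 -0.0894  0.0511]
```

View pics/g3.png

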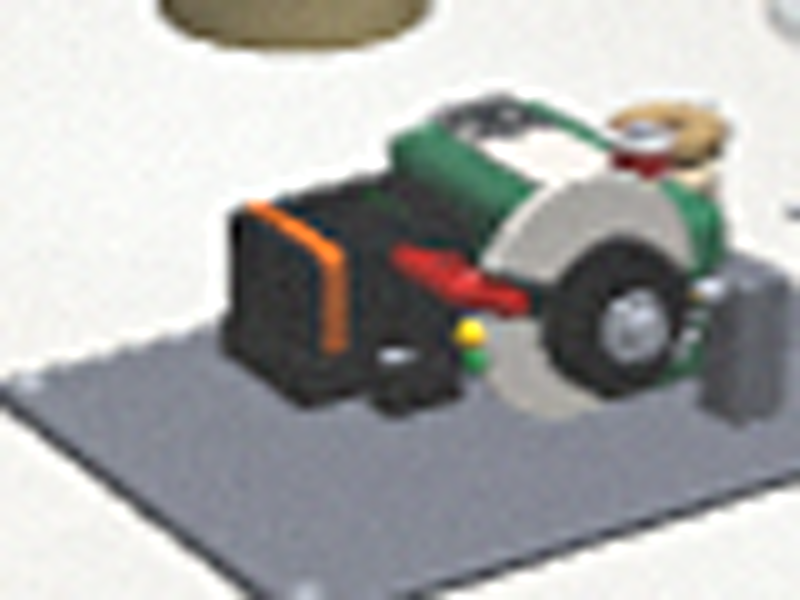

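The pack sits home against the housing between the catches (crop 230–400, 200–400). The red tab is at rest at (430,270). Next I'll shut the fingers and go above the tab.

The manual's scale: shifts go in shares of 50 mm and turns go in shares of 90 degrees. Converting my numbers, -0.045 m is -0.9, -0.0445 m is -0.89.

```bash
echo '[{"xyz": [0.36,-0.9,0]},{"xyz": [0.36,-0.89,0]},{"xyz": [0,0,0.4]},{"xyz": [0,0,0.5]},{},{},{},{}]' > rows.txt && python3 nudge.py rows.txt 0.0 30; python3 -c "
from h import *
to(W([.6099,.032,.1417],[-.062,-.044,.109])[0],.1417)"
```

```text
time: 18.65
tcp_pos: [0.5527, -0.0207, 0.1782]
orientation: [[-0.99, -0.142, 0.0], [-0.142, 0.99, 0.0], [-0.0, 0.0, -1.0]]
wrist_force: [0.2, 1.3, -0.5]
opening: 0.001
finger_force: 0.0
shift [-0.002   0.0001  0.0692]
turn [0.0001 0.0005 0.0008]  shift after turn [-0.002   0.0001  0.0692]
```

Converted, 0.01 m is 0.2, 0.008 m is 0.16.

```bash
echo '[{"xyz": [-0.04,0,0.2]},{"xyz": [0,0,0.16]},{}]' > rows.txt && python3 nudge.py rows.txt; for i in 1; do echo '[{"xyz": [0,0,0.12]},{"xyz": [0,0,0.12]},{}]' > rows.txt && python3 nudge.py rows.txt; echo '[{"xyz": [0,0,0.12]},{"xyz": [0,0,0.12]},{}]' > rows.txt && python3 nudge.py rows.txt; done | grep -v orient; echo '[{"xyz": [0,0,0.12]},{"xyz": [0,0,0.12]},{}]' > rows.txt && python3 nudge.py rows.txt
```

```text
time: 18.95
tcp_pos: [0.5529, -0.0208, 0.1577]
orientation: [[-0.99, -0.141, -0.004], [-0.141, 0.99, 0.0], [0.004, 0.001, -1.0]]
wrist_force: [-1.4, 0.2, 0.3]
opening: 0.002
finger_force: 0.0
time: 19.25
tcp_pos: [0.5531, -0.021, 0.1464]
wrist_force: [-1.6, 0.5, 3.0]
opening: 0.002
finger_force: 1.6
time: 19.55
tcp_pos: [0.5539, -0.0209, 0.1347]
wrist_force: [-2.0, -1.4, 3.4]
opening: -0.003
finger_force: 1.7
time: 19.85
tcp_pos: [0.5539, -0.021, 0.1229]
orientation: [[-0.99, -0.141, -0.001], [-0.141, 0.99, 0.0], [0.001, 0.0, -1.0]]
wrist_force: [-1.7, -0.8, 6.0]
opening: -0.002
finger_force: 2.5
```

Converted, 0.004 m is 0.08, 0.003 m is 0.06.

```bash
echo '[{"xyz": [0,0,0.08]},{"xyz": [0,0,0.06]},{}]' > rows.txt && python3 nudge.py rows.txt|grep -A2 tcp;  echo '[{"xyz": [0,0,0.04]},{}]' > rows.txt && python3 nudge.py rows.txt|grep -A2 tcp; echo '[{"xyz": [0,0,0.04]},{}]' > rows.txt && python3 nudge.py rows.txt|grep -A2 tcp;echo '[{"xyz": [0,0,0.04]},{}]' > rows.txt && python3 nudge.py rows.txt|grep -A2 tcp
python3 - <<'E'
from h import *
A={n:np.mean([eyes.camera(n)for _ in range(4)],0) for n in("scene","top")}
print(st()[1],st()[0]['wrist_force'])
def crop(n,x,y,w,h,k): return np.clip(cv2.resize(A[n][y:y+h,x:x+w,::-1],None,fx=k,fy=k,interpolation=cv2.INTER_CUBIC)*1.6,0,255).astype(np.uint8)
cv2.imwrite("pics/g4.png",crop("scene",290,215,60,45,13))
E
```

```text
tcp_pos: [0.5541, -0.0209, 0.1165]
orientation: [[-0.99, -0.141, -0.001], [-0.141, 0.99, -0.0], [0.001, 0.0, -1.0]]
wrist_force: [-2.7, -0.6, 7.7]
tcp_pos: [0.5543, -0.0209, 0.1146]
orientation: [[-0.99, -0.141, -0.0], [-0.141, 0.99, 0.0], [0.0, 0.0, -1.0]]
wrist_force: [-2.0, -0.3, 4.6]
tcp_pos: [0.5546, -0.0209, 0.1127]
orientation: [[-0.99, -0.141, 0.0], [-0.141, 0.99, 0.0], [-0.0, 0.0, -1.0]]
wrist_force: [-1.7, 0.0, 5.0]
tcp_pos: [0.5548, -0.0208, 0.1108]
orientation: [[-0.99, -0.141, 0.001], [-0.141, 0.99, 0.0], [-0.001, 0.0, -1.0]]
wrist_force: [-0.1, -0.4, 4.2]
[ 0.55480065 -0.02083215  0.11088775] [-0.25381082 -0.20841732  5.80134914]
```

View pics/g4.png

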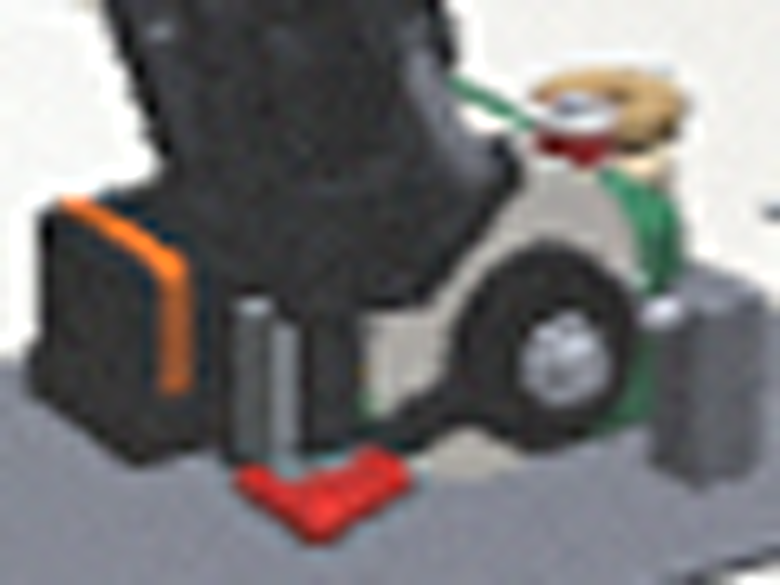

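The fingers hold the tab down, at crop (240–410, 450–540). The third hump was passed at TCP z ≈ 0.116. I'll check the angle against the projected tab corners.

```bash
python3 - <<'E'
from h import *
for d in(.5,.65,.7,.75,.8):
    a=.42-d;P=[]
    for r,t,y in((74,-4,-60),(74,4,-60),(46,4,-60),(74,4,-28)):
        P.append(((-1-r*np.cos(a)+t*np.sin(a))/1e3,y/1e3,(50+r*np.sin(a)+t*np.cos(a))/1e3))
    print(d,(((proj("scene",W([.6099,.032,.1417],P))-[290,215]+.5)*13)-.5).round().tolist())
print(st()[0]['wrist_force'],st()[0]['time'])
E
echo '[{"xyz": [0,0,0.01]},{},{},{}]' > rows.txt && python3 nudge.py rows.txt
```

```text
0.5 [[307.0, 504.0], [305.0, 470.0], [415.0, 429.0], [221.0, 414.0]]
0.65 [[315.0, 547.0], [309.0, 516.0], [416.0, 458.0], [225.0, 459.0]]
0.7 [[319.0, 561.0], [311.0, 531.0], [417.0, 467.0], [228.0, 473.0]]
0.75 [[324.0, 574.0], [315.0, 545.0], [419.0, 476.0], [231.0, 487.0]]
0.8 [[330.0, 586.0], [319.0, 558.0], [421.0, 485.0], [236.0, 501.0]]
[-0.25381082 -0.20841732  5.80134914] 21.15
time: 21.55
tcp_pos: [0.5549, -0.0209, 0.1105]
orientation: [[-0.99, -0.141, 0.001], [-0.141, 0.99, 0.0], [-0.001, 0.0, -1.0]]
wrist_force: [-0.7, -0.2, 5.2]
opening: 0.0
finger_force: 2.7
```

Converted, 0.0007 m is 0.014, 0.0005 m is 0.01.

```bash
echo '[{"xyz": [0,0,0.014]},{"xyz": [0,0,0.01]},{},{},{}]' > rows.txt && python3 nudge.py rows.txt
python3 - <<'E'
from h import *
A={n:np.mean([eyes.camera(n)for _ in range(6)],0) for n in("scene","top")}
s=st();print(s[1],s[0]['wrist_force'],s[0]['time'])
im=A["scene"];m=((im[...,0]-im[...,1])>25)&((im[...,0]-im[...,2])>25)
m[:245]=0;m[:,:300]=0;m[262:]=0;m[:,330:]=0
ys,xs=np.nonzero(m);w=(im[...,0]-im[...,1])[m];obs=np.array([(xs*w).sum(),(ys*w).sum()])/w.sum();print(len(xs),obs,xs.min(),xs.max(),ys.min(),ys.max())
def crop(n,x,y,w,h,k): return np.clip(cv2.resize(A[n][y:y+h,x:x+w,::-1],None,fx=k,fy=k,interpolation=cv2.INTER_CUBIC)*1.6,0,255).astype(np.uint8)
v=crop("scene",298,238,40,30,20)
for d,c in((.625,(255,255,0)),(.75,(0,255,0))):
    a=.42-d;P=[((-1-r*np.cos(a)+t*np.sin(a))/1e3,y/1e3,(50+r*np.sin(a)+t*np.cos(a))/1e3) for r,t,y in((74,4,-28),(74,4,-60),(46,4,-60),(46,-4,-60),(74,-4,-60),(74,-4,-28))]
    q=(((proj("scene",W([.6099,.032,.1417],P))-[298,238]+.5)*20)-.5).round().astype(int);cv2.polylines(v,[q],True,c,1)
P=[(-.128,-.08,.008),(.115,-.08,.008)]
q=(((proj("scene",W([.6099,.032,.1417],P))-[298,238]+.5)*20)-.5).round().astype(int);cv2.line(v,q[0].tolist(),q[1].tolist(),(255,0,255),1)
cv2.imwrite("pics/g5.png",v)
E
```

```text
time: 22.05
tcp_pos: [0.5551, -0.0208, 0.1094]
orientation: [[-0.99, -0.141, 0.001], [-0.141, 0.99, 0.0], [-0.001, 0.0, -1.0]]
wrist_force: [-0.1, 0.2, 5.1]
opening: 0.001
finger_force: 3.0
[ 0.55511585 -0.02079325  0.10940244] [-0.90161262 -1.22033119  5.61637351] 22.65
57 [315.21070491 252.79151687] 308 321 250 256
```

View pics/g5.png

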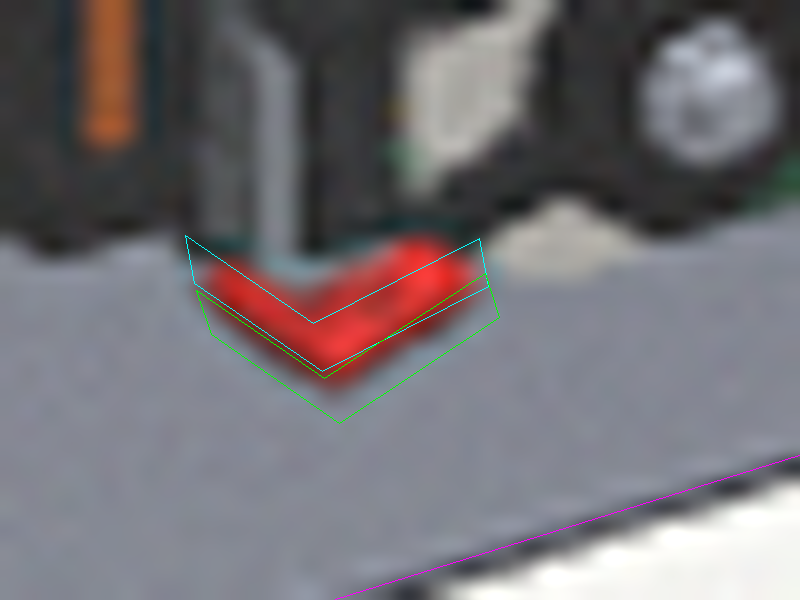

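Run:
```python
from h import *
A={"rest":np.load("avg.npz")["scene"],"now":np.mean([eyes.camera("scene")for _ in range(6)],0)}
def hull(d,dz=0,dx=0):
    a=.42-d;P=[((-1+dx-r*np.cos(a)+t*np.sin(a))/1e3,y/1e3,(50+dz+r*np.sin(a)+t*np.cos(a))/1e3) for r in(46,74) for t in(-4,4) for y in(-28,-60)]
    return proj("scene",W([.6099,.032,.1417],P))
for n,(x,y,w,h) in(("rest",(305,228,30,22)),("now",(300,246,30,20))):
    im=cv2.resize(A[n][y:y+h,x:x+w],None,fx=10,fy=10,interpolation=cv2.INTER_CUBIC);m=(im[...,0]-im[...,1])>30
    ys,xs=np.nonzero(m);print(n,"mask bottom/left/right/top",(ys.max()+.5)/10-.5+y,xs.min()/10+x,xs.max()/10+x,ys.min()/10+y)
    for d in((0,.1) if n=="rest" else(.6,.65,.7,.75,.8)):
        q=hull(d);print(d,"bottom",q[:,1].max().round(2),"left",q[:,0].min().round(2),"right",q[:,0].max().round(2),"top",q[:,1].min().round(2))
```

```text
rest mask bottom/left/right/top 241.05 309.3 322.9 234.5
0 bottom 242.47 left 308.11 right 323.35 top 233.95
0.1 bottom 244.04 left 307.39 right 322.7 top 236.43
now mask bottom/left/right/top 256.65 308.3 321.8 249.8
0.6 bottom 255.54 left 306.7 right 321.84 top 244.77
0.65 bottom 256.62 left 306.86 right 322.02 top 245.48
0.7 bottom 257.66 left 307.07 right 322.23 top 246.18
0.75 bottom 258.67 left 307.34 right 322.48 top 246.86
0.8 bottom 259.64 left 307.66 right 322.75 top 247.52
```

Converted, 0.001 m is 0.02.

```bash
echo '[{"xyz": [0,0,0.02]},{},{},{},{},{}]' > rows.txt && python3 nudge.py rows.txt
python3 - <<'E'
from h import *
L=[];I=[]
for _ in range(8): I.append(eyes.camera("scene"));L.append(np.r_[st()[1][2],st()[0]['wrist_force'][2]])
print(np.mean(L,0))
x,y,w,h=300,246,30,20
im=cv2.resize(np.mean(I,0)[y:y+h,x:x+w],None,fx=10,fy=10,interpolation=cv2.INTER_CUBIC);m=(im[...,0]-im[...,1])>30
ys,xs=np.nonzero(m);print((ys.max()+.5)/10-.5+y,xs.min()/10+x,xs.max()/10+x)
E
```

```text
time: 23.55
tcp_pos: [0.5553, -0.0208, 0.1085]
orientation: [[-0.99, -0.141, 0.002], [-0.141, 0.99, 0.0], [-0.002, -0.0, -1.0]]
wrist_force: [-0.5, -0.7, 6.3]
opening: -0.0
finger_force: 3.1
[0.10851205 6.48297006]
257.05 308.4 321.7
```

```bash
python3 -c "
from cell import robot, eyes, job, monitor
print(job.hand_in())"
```

```text
the job is handed in; nothing more can be done
None
```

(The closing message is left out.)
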